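Re-rack the paint jars in reverse order

TASK

Move the four paint jars from the light-wood storage rack into the empty grey caddy in reverse order, so that the row reads right for someone across the bench: seen from the robot, the jar that stands leftmost in the storage rack goes into the rightmost pocket of the caddy, the next one beside it, and so on, until the one that stood rightmost is leftmost. Keep the jars upright, set each down gently without dropping it, and leave all four standing at rest on the floors of their pockets.

Things in the scene. Friction and masses are not known exactly. Their poses are not given: they have to be found in the camera images.
- jar_black_center (a point): Round hobby-paint jar with black cap, dark grey paint and a paper band; loose, about 60 g. 62 mm tall: body 32 mm in diameter up to 34 mm, then a cap 31 mm in diameter from 40 mm up to the top at 62 mm. Starts upright in a pocket of the storage rack. This point is the jar's centre, on its axis, half-way up (31 mm above its base); its z axis points up through the cap.
- jar_orange_center (a point): Round hobby-paint jar with orange cap, orange-brown paint and a paper band; loose, about 60 g. 62 mm tall: body 32 mm in diameter up to 34 mm, then a cap 31 mm in diameter from 40 mm up to the top at 62 mm. Starts upright in a pocket of the storage rack. This point is the jar's centre, on its axis, half-way up (31 mm above its base); its z axis points up through the cap.
- jar_white_center (a point): Round hobby-paint jar with white cap, off-white paint and a paper band; loose, about 60 g. 62 mm tall: body 32 mm in diameter up to 34 mm, then a cap 31 mm in diameter from 40 mm up to the top at 62 mm. Starts upright in a pocket of the storage rack. This point is the jar's centre, on its axis, half-way up (31 mm above its base); its z axis points up through the cap.
- jar_green_center (a point): Round hobby-paint jar with lime-green cap, green paint and a paper band; loose, about 60 g. 62 mm tall: body 32 mm in diameter up to 34 mm, then a cap 31 mm in diameter from 40 mm up to the top at 62 mm. Starts upright in a pocket of the storage rack. This point is the jar's centre, on its axis, half-way up (31 mm above its base); its z axis points up through the cap.
- label_black: Flat black label, 16 x 36 x 2 mm, fixed on the front ledge of the storage rack, in front of the pocket in which the black-capped jar starts: it keeps showing where that jar stood. The pocket's centre lies 42 mm from it along the label's +x. Origin at the centre of its underside; axes parallel to the rack's.
- label_orange: Flat orange label, 16 x 36 x 2 mm, fixed on the front ledge of the storage rack, in front of the pocket in which the orange-capped jar starts: it keeps showing where that jar stood. The pocket's centre lies 42 mm from it along the label's +x. Origin at the centre of its underside; axes parallel to the rack's.
- label_white: Flat white label, 16 x 36 x 2 mm, fixed on the front ledge of the storage rack, in front of the pocket in which the white-capped jar starts: it keeps showing where that jar stood. The pocket's centre lies 42 mm from it along the label's +x. Origin at the centre of its underside; axes parallel to the rack's.
- label_green: Flat lime-green label, 16 x 36 x 2 mm, fixed on the front ledge of the storage rack, in front of the pocket in which the green-capped jar starts: it keeps showing where that jar stood. The pocket's centre lies 42 mm from it along the label's +x. Origin at the centre of its underside; axes parallel to the rack's.
- storage_rack: Fixed light-wood rack, full at the start: four 48 x 48 mm pockets in a row along y, centred at x = 0, y = +93, +31, -31, -93 mm (+y end is left seen from the robot; yaw up to 0.16 rad). Pocket floor 6 mm, wall tops 20 mm above the underside. 64 x 262 mm plus a ledge, 20 mm wide and high, along its front (-x) with the labels. Origin at the underside, below the middle of the row.
- caddy: Fixed grey plastic rack, no labels, empty at the start: four 48 x 48 mm pockets in a row along y, centred at x = 0, y = +93, +31, -31, -93 mm (+y end is left seen from the robot; yaw up to 0.16 rad). Pocket floor 6 mm, wall tops 20 mm above the underside. 64 x 262 mm. Origin at the centre of its underside, on the work surface.
Mind the look-alikes: they are no part of the job. Leave any blue look-alike of the part that bears jar_white_center alone. Leave any purple or turquoise look-alike of the part that bears jar_green_center alone.

How it is judged:
By the outcome, as a careful person would: the job done as asked, in the order asked, and still so for the second after the job is handed in, with the robot touching nothing.
It also fails if it takes over 106 s, if anything falls off the work surface, if the arm or the gripper's body presses on something with over 40 N, if the wrist force passes 120 N, or if a joint passes its speed limit or range.

ROBOT

A 6-joint arm with a two-finger parallel gripper is mounted at the origin on the work surface. World frame = base frame: x ahead of the robot, y to its left, z up, the work surface at z = 0. Lengths are in m, angles in degrees, forces in N, time in s.
With the tool pointing down it reaches from about 0.225 to 0.725 m from the base axis. Payload 3.1 kg.
Tool frame: the origin (TCP) lies between the finger pads; the fingertips stand 11 mm ahead of it and the grasp point (between the pads) lies 8 mm behind it; z points along the fingers, y is the line along which they close (so a half turn about z gives the same grasp; the last joint's range is limited). The gripper opens to 85 mm and grips with 20 to 120 N. Pads are 22 mm wide; open, the fingers measure 114 mm over their backs; the gripper's body (76 mm by 85 mm) begins 54 mm behind the grasp point. The pads swing forward as they close: fully open they stand 13 mm farther back than shut.
Start: joints at [61.261, 2.75, 5.684, 92.934, 0, 82.678], TCP at [0.192, 0.489, 0.215] pointing down, gripper open.
Joint ranges: [-166.93, 166.93], [-56.73, 111.36], [-69.38, 81.34], [-121.58, 131.49], [-85.45, 84.26], [-180, 180]. Speed limits (degrees/s): [159.86, 159.86, 180, 180, 180, 180].

INTERFACE

Orientations are given as a 3x3 rotation matrix whose columns are the frame's x, y, z axes.
In Python, from cell import ctrl gives the robot as it stands.
- The arm moves only by the shell command python3 -m pendant 'ROWS' [FORCE]. ROWS is JSON, a list that holds one entry, the list of rows, each a list of 7 numbers: the shift along the tool's x, y, z in m, then the turn, a rotation vector about the tool's x, y, z in rad, then the closure, from 0 (fully open) to 1 (shut). A call has 1 to 10 rows; each row shifts and turns the commanded pose from where the row before left it, along the tool's axes as they then stand; what a row does not reach is not made up. A row lasts 1/12 s, in which the tool goes at most 41.7 mm and 7.16 degrees, less where a joint would pass 70% of its speed; a pose out of reach is approached as far as the arm can. A call with a gripper value outside its range is refused whole. The fingers move at their own pace and stop on an object; FORCE is the grip in N (left out, the last holds). Time passes only in rows, so rows that do not move let the fingers close. It gives the time, the measured TCP pose, the force, the opening and the grip force at its end, in the units of the state.
- ctrl.sense(): the state, without advancing time (a new reading comes with each control period).
- ctrl.read_camera(name): name is "scene" or "top" or "wrist"; returns a dict with "color" (384x512x3 uint8, red, green, blue), "vertical_fov" (degrees; the focal length in pixels is half the picture's height over the tangent of half this angle, whatever the lens; pixels are square), "cx", "cy" (the principal point, pixels), "rvec" (rotation vector, rad) and "tvec" (3), from world to camera coordinates, as OpenCV has them. Camera axes: x right, y down, z forward; pixel columns grow to the right and rows downward; lengths in m; the calibration is good to about 2 mm. A picture is of the moment at which its call begins. There is no depth.
- ctrl.close_job(): hands the job in; it is judged then, once.
Trained networks look in a picture, given as the dict that the camera call returned (one of the last four; its "shot" number tells which), for a name from the list of things; names that differ only in an ending like _2 or _b are one class to them, and where a whole thing is asked for, a point or a joint stands for the part that bears it (a point fixed in the world has none). Each returns a list of dicts, best first, with "p" (0 to 1); they miss things now and then, are a little off and sometimes report something else, mostly with a low value. They report only what shows in the picture. A call takes as long as a camera call. They do not tell look-alikes from the thing itself.
- ctrl.search_frame(picture, name): "pixel" ([column, row] in pixels, amid what is visible of it).
- ctrl.regions_of(picture, name): "pixels" (384x512 bool, what is visible of it) and "pixel" ([column, row] in pixels, amid what is visible of it).
The state is a dict: "t": time; "joints": joint angles; "joint_velocities": joint speeds; "joint_torque": joint torques, N m; "ee_pos": TCP position; "tcp_rot": TCP orientation; "force": force on the tool from outside, world axes, zero at the start; "torque": the same for the moment, N m; "finger_gap": finger opening in m; "gripper_force": force on a finger pad.
Only numpy, scipy, OpenCV 4.12 (cv2) and the standard library are available. Lean on these libraries where they do the work, as an engineer would, in place of code of your own. Each camera call takes 0.05 s, during which the arm holds its last target. There are 200 camera calls.

## Working session

There is one attempt and no reset: what is moved stays moved. The work goes in short steps, Python scripts to look and compute and a shell command to move; the robot and the scene stay as the last step left them, time stands still between calls to the robot, and variables do not carry over. Pictures are saved under pics/ and viewed, at most 14 in all, crops included, and the job is handed in when it is done.

```bash
mkdir -p pics; ls; cat > h.py <<'E'
import cv2,numpy as np
from cell import ctrl
def cam(n):
    p=ctrl.read_camera(n); return p
def KRT(p):
    h=p["color"].shape[0]; f=h/2/np.tan(np.radians(p["vertical_fov"])/2)
    K=np.array([[f,0,p["cx"]],[0,f,p["cy"]],[0,0,1]]); R=cv2.Rodrigues(np.array(p["rvec"],float))[0]
    return K,R,np.array(p["tvec"],float).ravel()
def at_z(p,px,z):
    K,R,t=KRT(p); d=R.T@np.linalg.inv(K)@np.array([px[0],px[1],1.]); c=-R.T@t
    return c+d*(z-c[2])/d[2]
def proj(p,X):
    K,R,t=KRT(p); q=K@(R@np.asarray(X)+t); return q[:2]/q[2]
def save(p,f,box=None,s=1):
    im=p["color"][:,:,::-1]
    if box: im=im[box[1]:box[3],box[0]:box[2]]
    cv2.imwrite(f,cv2.resize(im,None,fx=s,fy=s,interpolation=cv2.INTER_CUBIC))
E
python3 - <<'E'
from h import *
s=ctrl.sense(); print(s)
for c in("top","scene"):
    p=cam(c); save(p,f"pics/{c}0.png"); print(c,p["vertical_fov"],p["cx"],p["cy"],p["rvec"],p["tvec"], {k:v for k,v in p.items() if k not in("color",)}.keys())
    for n in ["jar_black_center","jar_orange_center","jar_white_center","jar_green_center","label_black","label_orange","label_white","label_green","caddy","storage_rack"]:
        print(n,[(np.round(d["pixel"],1).tolist(),round(d["p"],2),np.round(at_z(p,d["pixel"],.037 if 'jar' in n else .02),3)[:2].tolist()) for d in ctrl.search_frame(p,n)])
E
```

```text
pics
{'t': 0.0, 'joints': array([6.12589713e+01, 2.79319023e+00, 5.58935342e+00, 9.29330567e+01,
       2.80638669e-05, 8.26764132e+01]), 'joint_velocities': array([-0.06210444, -0.02322235, -0.1024572 , -0.00876214,  0.02594629,
       -0.03994441]), 'joint_torque': array([ 1.05673698e-03, -3.38782060e+01,  3.20016253e+01,  2.00437551e-02,
        1.31376441e-04,  1.01669627e-06]), 'ee_pos': array([0.19141054, 0.48815346, 0.21359474]), 'tcp_rot': array([[-9.30944522e-01,  3.65158837e-01, -1.14929872e-03],
       [ 3.65160518e-01,  9.30942215e-01, -2.09465439e-03],
       [ 3.05049135e-04, -2.36968554e-03, -9.99997146e-01]]), 'force': array([-0.68087655,  0.31833194, -0.45341361]), 'torque': array([ 0.04723719,  0.0550416 , -0.03494116]), 'gripper_force': 0.0, 'finger_gap': 0.0851809814379385}
top 49.64053614989534 253.65953850711978 190.94837187327266 [ 2.13505069 -2.13315465  0.13462064] [0.04087787 0.55838968 0.62004209] dict_keys(['vertical_fov', 'cx', 'cy', 'rvec', 'tvec', 'shot'])
jar_black_center [([298.3, 162.3], 0.95, [0.606, -0.031])]
jar_orange_center [([260.9, 151.2], 0.5
[... 817 characters left out ...]
'cy', 'rvec', 'tvec', 'shot'])
jar_black_center [([214.0, 207.3], 0.89, [0.604, -0.045]), ([255.7, 215.3], 0.6, [0.588, 0.039])]
jar_orange_center [([237.1, 225.3], 0.89, [0.631, 0.025])]
jar_white_center [([178.9, 247.9], 0.89, [0.735, -0.028]), ([267.8, 233.1], 0.8, [0.624, 0.086]), ([224.2, 268.1], 0.71, [0.739, 0.068])]
jar_green_center [([298.2, 248.9], 0.86, [0.636, 0.152]), ([303.3, 293.6], 0.79, [0.727, 0.206]), ([348.2, 270.8], 0.68, [0.646, 0.247])]
label_black []
label_orange [([254.0, 217.3], 0.51, [0.575, 0.028])]
label_white []
label_green [([313.8, 243.1], 0.62, [0.59, 0.161])]
caddy [([251.4, 183.4], 0.64, [0.472, -0.04])]
storage_rack [([259.0, 244.8], 0.85, [0.642, 0.078])]
```

View pics/top0.png

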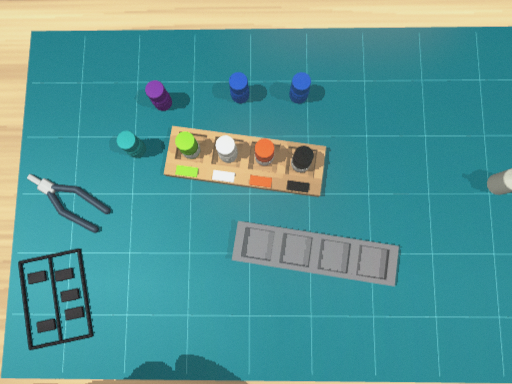

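```bash
python3 - <<'E'
from h import *
p=cam("top"); save(p,"pics/crop1.png",(110,60,370,300),2.4)
for n,z in(("caddy",.02),("storage_rack",.02)):
    for d in ctrl.regions_of(p,n)[:1]:
        c=cv2.findContours(d["pixels"].astype(np.uint8),0,2)[0]; c=max(c,key=cv2.contourArea)
        W=np.array([at_z(p,q,z)[:2] for q in c[:,0]],np.float32)*1000
        print(n,d["p"],cv2.minAreaRect(W))
for n in("black","orange","white","green"):
    for d in ctrl.regions_of(p,"label_"+n)[:1]:
        v,u=np.nonzero(d["pixels"]); print(n,at_z(p,(u.mean(),v.mean()),.022).round(4),len(u))
E
```

```text
caddy 0.97 ((462.0686340332031, -56.61219787597656), (264.1883544921875, 67.00425720214844), 81.06563568115234)
storage_rack 0.85 ((613.6779174804688, 57.98015594482422), (263.1717834472656, 90.14579010009766), 81.95211791992188)
black [ 0.5703 -0.0306  0.022 ] 174
orange [0.5788 0.0312 0.022 ] 220
white [0.5878 0.0928 0.022 ] 200
green [0.5963 0.153  0.022 ] 232
```

View pics/crop1.png

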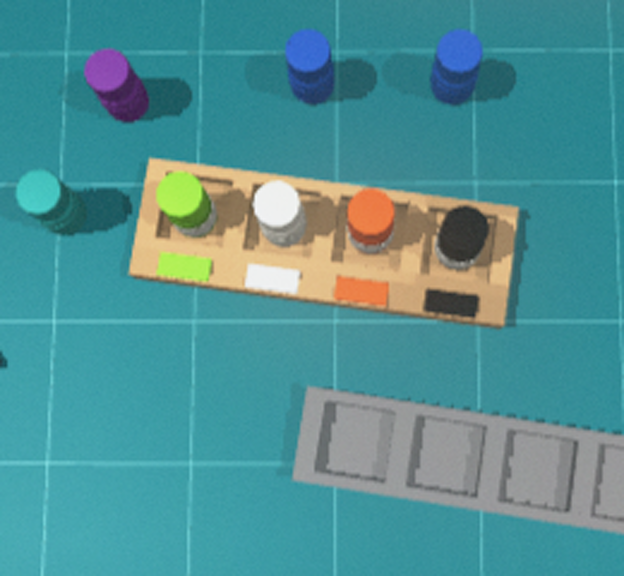

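The picture shows the rack with green (188,144), white (225,147), orange (262,151) and black (300,160) jars from left to right. Look-alikes are purple (157,95), turquoise (130,142) and blue (238,85), (300,87), all outside the rack. The jars meant stand in the rack with the named cap colours and matching labels, and the crop confirms it. The caddy's empty pockets run from (258,243) to (373,262). Next I work out the cap axes and goals.

```bash
cat >> h.py <<'E'
from scipy.optimize import least_squares
HUE=dict(green=lambda h,s,v:(h>30)&(h<65)&(s>120)&(v>70),orange=lambda h,s,v:((h<14)|(h>174))&(s>175)&(v>70),
 white=lambda h,s,v:(s<45)&(v>165),black=lambda h,s,v:(v<55))
def cap(p,c,guess,zt=.068,r=26):
    """xy of the cap axis: match the mask's bbox centre/centroid to a projected cap cylinder"""
    h,s,v=cv2.split(cv2.cvtColor(p["color"],cv2.COLOR_RGB2HSV)); m=HUE[c](h.astype(int),s,v).astype(np.uint8)
    g=proj(p,[*guess,zt-.011]); n,l,st,ce=cv2.connectedComponentsWithStats(m)
    k=[i for i in range(1,n) if st[i,4]>60]; i=min(k,key=lambda i:np.hypot(*(ce[i]-g)))
    def mod(xy):
        a=np.linspace(0,6.28,40); P=np.array([proj(p,[xy[0]+.0155*np.cos(t),xy[1]+.0155*np.sin(t),z]) for z in(zt-.022,zt) for t in a],np.float32)
        M=cv2.moments(cv2.convexHull(P)); return np.array([M["m10"],M["m01"]])/M["m00"],M["m00"]
    r=least_squares(lambda x:mod(x)[0]-ce[i],guess,diff_step=1e-3)
    return r.x,st[i,4],mod(r.x)[1]
E
python3 - <<'E'
from h import *
L=dict(black=(.5703,-.0306),orange=(.5788,.0312),white=(.5878,.0928),green=(.5963,.153))
yr=np.radians(-8.05); ex=np.array([np.cos(yr),np.sin(yr)])
ps={c:cam(c) for c in("top","scene")}
for n,l in L.items():
    po=np.array(l)+.042*ex
    print(n,"pocket",po.round(4),end=" ")
    for c,p in ps.items():
        x,a,b=cap(p,n,po); print(c,x.round(4),a,round(b),end=" ")
    print()
yc=np.radians(-8.93); 
for y in(.093,.031,-.031,-.093): print("caddy",y,(np.array([.4621,-.0566])+y*np.array([-np.sin(yc),np.cos(yc)])).round(4))
# check floors of the caddy pockets in the top picture (floor colour lighter/darker squares): overlay
p=ps["top"]; im=p["color"][:,:,::-1].copy(); im=cv2.resize(im,None,fx=3,fy=3,interpolation=2)
def sq(o,yaw,x,y,h,z,col):
    R=np.array([[np.cos(yaw),-np.sin(yaw)],[np.sin(yaw),np.cos(yaw)]])
    q=[np.array(o)+R@[x+a*h,y+b*h] for a,b in((1,1),(1,-1),(-1,-1),(-1,1))]
    q=np.array([(proj(p,[*w,z])+.5)*3-.5 for w in q]).round().astype(int); cv2.polylines(im,[q],True,col,1)
for y in(.093,.031,-.031,-.093):
    sq((.4621,-.0566),yc,0,y,.024,.02,(0,255,255))
for l in L.values(): sq(np.array(l)+.042*ex,yr,0,0,.024,.02,(255,0,255))
cv2.imwrite("pics/ov.png",im[380:870,450:1230])
E
```

```text
black pocket [ 0.6119 -0.0365] top [0.3988 0.2957] 235 463 scene [ 0.6144 -0.0281] 366 279 
orange pocket [0.6204 0.0253] top [0.6247 0.0245] 255 361 scene [0.6248 0.0335] 415 303 
white pocket [0.6294 0.0869] top [0.6297 0.0873] 309 364 scene [0.6382 0.1016] 581 334 
green pocket [0.6379 0.1471] top [0.6336 0.1488] 401 374 scene [0.6374 0.1575] 523 357 
caddy 0.093 [0.4765 0.0353]
caddy 0.031 [ 0.4669 -0.026 ]
caddy -0.031 [ 0.4573 -0.0872]
caddy -0.093 [ 0.4477 -0.1485]
```

View pics/ov.png

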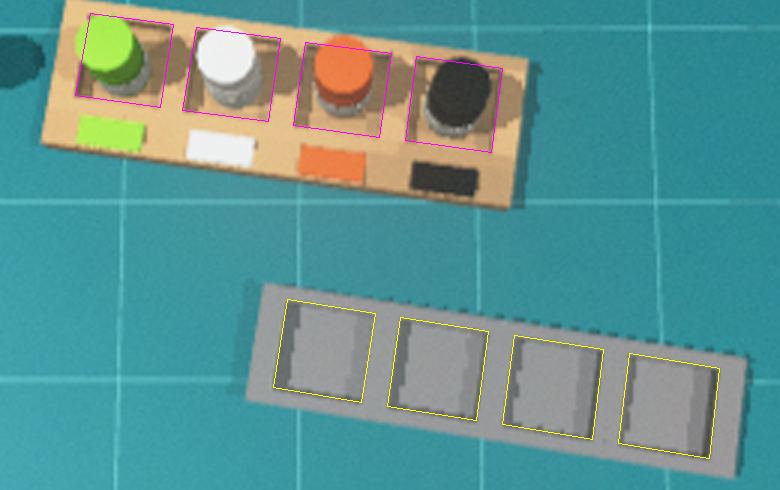

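The overlay matches all eight pocket squares to about 2 mm. I'll turn the tool so the fingers close along the rack's x, clear of the neighbouring jars.

```bash
python3 -m pendant '[[[0,0,0,0,0,0.1215,0],[0,0,0,0,0,0.1215,0],[0,0,0,0,0,0.1215,0],[0,0,0,0,0,0.1215,0],[0,0,0,0,0,0.1215,0],[0,0,0,0,0,0.1215,0],[0,0,0,0,0,0.1215,0],[0,0,0,0,0,0.1215,0],[0,0,0,0,0,0.1215,0],[0,0,0,0,0,0.1215,0]]]' 30
cat >> h.py <<'E'
def rel(x,y,z):
    s=ctrl.sense(); R=np.array(s["tcp_rot"]); d=R.T@(np.array([x,y,z])-s["ee_pos"])
    want=np.radians(-8.05); ya=np.arctan2(R[1,1],R[0,1])
    print("t",round(s["t"],2),"pos",np.round(s["ee_pos"],4),"move xyz",d.round(4),"turn z",round(float(ya-want),4),"gap",round(s["finger_gap"],4))
E
python3 -c "
from h import *
rel(.61,.147,.2)"
```

```text
t: 2.38
ee_pos: [0.1917, 0.4887, 0.2148]
tcp_rot: [[0.024, 1.0, -0.0], [1.0, -0.024, -0.0], [-0.0, -0.0, -1.0]]
force: [0.1, 0.1, 0.2]
finger_gap: 0.0854
gripper_force: 0.0
t 2.38 pos [0.1917 0.4887 0.2148] move xyz [-0.3316  0.4264  0.0148] turn z 0.1165 gap 0.0854
```

```bash
python3 -m pendant '[[[-0.024,0.03,0,0,0,0,0],[-0.024,0.03,0,0,0,0,0],[-0.024,0.03,0,0,0,0,0],[-0.024,0.03,0,0,0,0,0],[-0.024,0.03,0,0,0,0,0],[-0.024,0.03,0,0,0,0,0],[-0.024,0.03,0,0,0,0,0],[-0.024,0.03,0,0,0,0,0],[-0.024,0.03,0,0,0,0,0],[-0.024,0.03,0,0,0,0,0]]]'
python3 -m pendant '[[[-0.024,0.03,0,0,0,0,0],[-0.024,0.03,0,0,0,0,0],[-0.024,0.03,0,0,0,0,0],[-0.02,0.03,0,0,0,0,0],[0,0,0,0,0,0.1165,0],[0,0,0,0,0,0,0]]]'
python3 - <<'E'
from h import *
rel(.635,.1485,.17)
p=cam("wrist"); save(p,"pics/w1.png")
for n in("jar_green_center","jar_white_center","jar_orange_center","jar_black_center"):
    print(n,[(np.round(d["pixel"],1).tolist(),round(d["p"],2),np.round(at_z(p,d["pixel"],.05),4)[:2].tolist()) for d in ctrl.search_frame(p,n)])
for n,z in(("green",0),("white",0),("orange",0),("black",0)):
    g=dict(green=(.6336,.1488),white=(.63,.087),orange=(.6247,.0245),black=(.612,-.036))[n]
    try: print(n,cap(p,n,g))
    except Exception as e: print(n,e)
E
```

```text
t: 3.22
ee_pos: [0.4886, 0.2419, 0.215]
tcp_rot: [[0.018, 1.0, 0.0], [1.0, -0.018, 0.0], [0.0, 0.0, -1.0]]
force: [0.7, 1.0, -0.5]
finger_gap: 0.0854
gripper_force: 0.0
t: 3.72
ee_pos: [0.6068, 0.1473, 0.213]
tcp_rot: [[0.139, 0.99, -0.003], [0.99, -0.139, -0.0], [-0.001, -0.002, -1.0]]
force: [-0.3, -0.3, -0.1]
finger_gap: 0.0861
gripper_force: 0.0
t 3.72 pos [0.6068 0.1473 0.213 ] move xyz [0.0051 0.0279 0.0429] turn z 0.0006 gap 0.0861
jar_green_center [([355.2, 104.3], 0.96, [0.7185, 0.2055]), ([267.8, 72.9], 0.94, [0.6354, 0.247]), ([276.9, 166.2], 0.91, [0.6332, 0.1541])]
jar_white_center [([281.2, 222.6], 0.61, [0.6304, 0.0907]), ([370.5, 220.3], 0.56, [0.7285, 0.0797])]
jar_orange_center [([279.4, 268.7], 0.7, [0.6218, 0.0348])]
jar_black_center [([277.0, 309.3], 0.92, [0.6126, -0.0184])]
green (array([0.63410362, 0.15188521]), np.int32(838), 823.2994705098681)
white (array([0.62750398, 0.089338  ]), np.int32(808), 811.5438598927576)
orange (array([0.62208831, 0.02958249]), np.int32(840), 797.5842656572349)
black (array([ 0.57755   , -0.04496173]), np.int32(38298), 768.4693358053919)
```

View pics/w1.png

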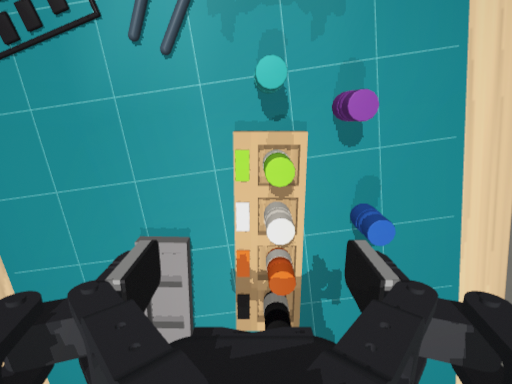

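Wrist view: the green cap is at (280,170), white (281,230), orange (281,280) and black partly hidden. Green is measured at (0.634, 0.1505), 3 mm agreement between cameras. Going down to it.

```bash
python3 -m pendant '[[[0.0035,0.013,0,0,0,0,0],[0.0035,0.0135,0,0,0,0,0],[0,0,0.03,0,0,0,0],[0,0,0.03,0,0,0,0],[0,0,0.03,0,0,0,0],[0,0,0.03,0,0,0,0],[0,0,0.02,0,0,0,0],[0,0,0.014,0,0,0,0],[0,0,0.013,0,0,0,0],[0,0,0,0,0,0,0]]]'
python3 -m pendant '[[[0,0,0,0,0,0,0.6],[0,0,0,0,0,0,0.7],[0,0,0,0,0,0,0.8],[0,0,0,0,0,0,1],[0,0,0,0,0,0,1],[0,0,0,0,0,0,1],[0,0,0,0,0,0,1],[0,0,0,0,0,0,1]]]' 30
```

```text
t: 4.8
ee_pos: [0.6301, 0.1532, 0.0447]
tcp_rot: [[0.132, 0.991, -0.005], [0.991, -0.132, -0.001], [-0.001, -0.005, -1.0]]
force: [-0.8, 0.5, -0.1]
finger_gap: 0.0856
gripper_force: 0.0
t: 5.47
ee_pos: [0.6342, 0.1527, 0.0497]
tcp_rot: [[0.134, 0.991, 0.003], [0.991, -0.134, 0.0], [0.001, 0.003, -1.0]]
force: [0.4, 0.1, 5.1]
finger_gap: 0.0277
gripper_force: 29.6
```

```bash
python3 -m pendant '[[[0,0,-0.01,0,0,0,1],[0,0,-0.02,0,0,0,1],[0,0,-0.02,0,0,0,1],[0,0,-0.02,0,0,0,1],[0,0,0,0,0,0,1]]]'
python3 - <<'E'
from h import *
rel(.4477,-.1485,.13)
p=cam("wrist"); q=cam("scene"); cv2.imwrite("pics/l1.png",np.hstack([p["color"],cv2.resize(q["color"][120:312,230:416],(372,384))])[:,:,::-1][:,100:])
E
```

```text
t: 5.88
ee_pos: [0.6353, 0.1529, 0.123]
tcp_rot: [[0.134, 0.991, 0.007], [0.991, -0.134, 0.001], [0.002, 0.007, -1.0]]
force: [1.5, -0.2, 0.9]
finger_gap: 0.0276
gripper_force: 29.6
t 5.88 pos [0.6353 0.1529 0.123 ] move xyz [-0.3239 -0.1454 -0.0087] turn z 0.0059 gap 0.0276
```

View pics/l1.png

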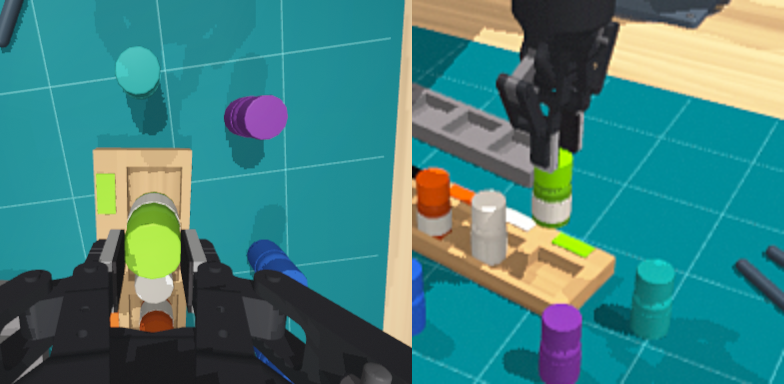

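```bash
cat >> h.py <<'E'
def held(c,base):
    """offset of the held jar from the TCP, in the tool's axes"""
    s=ctrl.sense(); p=cam("wrist"); x,a,b=cap(p,c,s["ee_pos"][:2],base+.062)
    d=np.array(s["tcp_rot"])[:2,:2].T@(x-s["ee_pos"][:2]); print("cap xy",x.round(4),"area",a,round(b),"offset tool xy",d.round(4)); return x
E
python3 - <<'E'
from h import *
held("green",.076);held("green",.082)
p=cam("scene"); print(cap(p,"green",ctrl.sense()["ee_pos"][:2],.141))
E
```

```text
cap xy [0.6333 0.1539] area 3564 3551 offset tool xy [ 0.0012 -0.0003]
cap xy [0.6328 0.1571] area 3565 3947 offset tool xy [ 0.0046 -0.0003]
(array([0.65146011, 0.1628809 ]), np.int32(344), 401.27479650708847)
```

```bash
python3 -m pendant '[[[0,-0.02,-0.02,0,0,0,1],[0,-0.03,0,0,0,0,1],[-0.015,-0.03,0,0,0,0,1],[-0.03,-0.02,0,0,0,0,1],[-0.035,-0.01,0,0,0,0,1],[-0.035,-0.01,0,0,0,0,1],[-0.035,-0.01,0,0,0,0,1],[-0.035,-0.01,0,0,0,0,1],[-0.035,-0.005,0,0,0,0,1],[-0.035,0,0,0,0,0,1]]]'
python3 -m pendant '[[[-0.035,0,0,0,0,0,1],[-0.02,0,0,0,0,0,1],[-0.014,0,0,0,0,0,1],[0,0,0,0,0,0,1],[0,0,0,0,0,0,1]]]'
python3 - <<'E'
from h import *
rel(.4477,-.1485,.054)
p=cam("wrist"); held("green",ctrl.sense()["ee_pos"][2]-.0437)
t=cam("top"); print(cap(t,"green",ctrl.sense()["ee_pos"][:2],ctrl.sense()["ee_pos"][2]+.0183))
E
```

```text
t: 6.97
ee_pos: [0.4524, -0.0813, 0.1362]
tcp_rot: [[0.134, 0.991, -0.003], [0.991, -0.134, 0.001], [0.001, -0.003, -1.0]]
force: [0.3, -0.2, -0.6]
finger_gap: 0.0274
gripper_force: 29.7
t: 7.38
ee_pos: [0.4447, -0.149, 0.1363]
tcp_rot: [[0.136, 0.991, -0.002], [0.991, -0.136, 0.002], [0.002, -0.003, -1.0]]
force: [0.6, 0.7, -0.9]
finger_gap: 0.0272
gripper_force: 29.7
t 7.38 pos [ 0.4447 -0.149   0.1363] move xyz [0.0007 0.0032 0.0823] turn z 0.0041 gap 0.0272
cap xy [ 0.4448 -0.1477] area 3568 3494 offset tool xy [ 0.0006 -0.0002]
(array([ 0.44614033, -0.1456729 ]), np.int32(474), 584.6450209028553)
```

```bash
python3 -m pendant '[[[-0.001,0.003,0.02,0,0,0,1],[0,0,0.025,0,0,0,1],[0,0,0.018,0,0,0,1],[0,0,0.01,0,0,0,1],[0,0,0.005,0,0,0,1],[0,0,0,0,0,0,1]]]'
python3 -m pendant '[[[0,0,0.003,0,0,0,1],[0,0,0,0,0,0,1]]]'
python3 -m pendant '[[[0,0,0.002,0,0,0,1],[0,0,0,0,0,0,1]]]'
```

```text
t: 8.03
ee_pos: [0.4478, -0.1493, 0.0587]
tcp_rot: [[0.133, 0.991, -0.002], [0.991, -0.133, 0.001], [0.001, -0.002, -1.0]]
force: [-0.2, 0.2, -0.7]
finger_gap: 0.0274
gripper_force: 29.7
t: 8.2
ee_pos: [0.4493, -0.1506, 0.0577]
tcp_rot: [[0.134, 0.991, 0.002], [0.991, -0.134, -0.001], [-0.001, 0.002, -1.0]]
force: [-1.1, 0.6, -0.6]
finger_gap: 0.0277
gripper_force: 29.7
t: 8.37
ee_pos: [0.4491, -0.1507, 0.0555]
tcp_rot: [[0.134, 0.991, 0.001], [0.991, -0.134, -0.001], [-0.0, 0.001, -1.0]]
force: [0.4, 0.2, -0.9]
finger_gap: 0.0274
gripper_force: 29.7
```

```bash
python3 -m pendant '[[[0,0,0.003,0,0,0,1],[0,0,0,0,0,0,1]]]'
python3 -m pendant '[[[0,0,0.002,0,0,0,1],[0,0,0,0,0,0,1]]]' | egrep 'pos|force'
python3 -m pendant '[[[0,0,0.001,0,0,0,1],[0,0,0,0,0,0,1]]]' | egrep 'pos|force'
```

```text
t: 8.53
ee_pos: [0.4485, -0.1505, 0.0517]
tcp_rot: [[0.134, 0.991, -0.0], [0.991, -0.134, 0.0], [0.0, -0.0, -1.0]]
force: [0.3, 0.5, -0.5]
finger_gap: 0.0274
gripper_force: 29.7
ee_pos: [0.4487, -0.1505, 0.0498]
force: [0.3, -0.3, 0.4]
gripper_force: 29.9
ee_pos: [0.4491, -0.1507, 0.0496]
force: [-0.3, 0.4, 3.1]
gripper_force: 30.9
```

```bash
python3 -m pendant '[[[0,0,0,0,0,0,0.6],[0,0,0,0,0,0,0.5],[0,0,0,0,0,0,0.3],[0,0,0,0,0,0,0.2],[0,0,0,0,0,0,0.1],[0,0,-0.02,0,0,0,0],[0,0,-0.03,0,0,0,0],[0,0,-0.035,0,0,0,0],[0,0,-0.035,0,0,0,0],[0,0,-0.03,0,0,0,0]]]'
python3 - <<'E'
from h import *
t=cam("top"); x,a,b=cap(t,"green",(.4477,-.1485)); print(x.round(4),a,round(b))
for z in (0,): rel(.6286,.088,.19)
E
```

```text
t: 9.7
ee_pos: [0.4486, -0.1504, 0.201]
tcp_rot: [[0.134, 0.991, 0.001], [0.991, -0.134, -0.0], [-0.0, 0.001, -1.0]]
force: [-0.1, -0.8, -0.0]
finger_gap: 0.0854
gripper_force: 0.0
[ 0.4499 -0.1524] 430 423
t 9.75 pos [ 0.4516 -0.1519  0.2078] move xyz [0.2616 0.143  0.0184] turn z 0.006 gap 0.0856
```

```bash
python3 -m pendant '[[[0.033,0.018,0,0,0,0,0],[0.033,0.018,0,0,0,0,0],[0.033,0.018,0,0,0,0,0],[0.033,0.018,0,0,0,0,0],[0.033,0.018,0,0,0,0,0],[0.033,0.018,0,0,0,0,0],[0.033,0.018,0,0,0,0,0],[0.031,0.018,0,0,0,0,0],[0,0,0,0,0,0,0],[0,0,0,0,0,0,0]]]' | egrep 't:|pos|force'
python3 - <<'E'
from h import *
p=cam("wrist"); save(p,"pics/w2.png")
G=dict(white=(.6286,.089),orange=(.623,.028),black=(.612,-.035))
for n,g in G.items(): x,a,b=cap(p,n,g); print(n,x.round(4),a,round(b))
rel(.6286,.089,.0475)
E
```

```text
t: 10.58
ee_pos: [0.6265, 0.0916, 0.1965]
tcp_rot: [[0.131, 0.991, -0.003], [0.991, -0.131, -0.0], [-0.001, -0.003, -1.0]]
force: [-0.4, 0.4, 0.8]
gripper_force: 0.0
white [0.6275 0.0892] 933 904
orange [0.6229 0.0292] 859 895
black [ 0.6111 -0.0306] 938 878
t 10.63 pos [0.6261 0.0903 0.1975] move xyz [-0.0008  0.003   0.15  ] turn z 0.0073 gap 0.0852
```

View pics/w2.png

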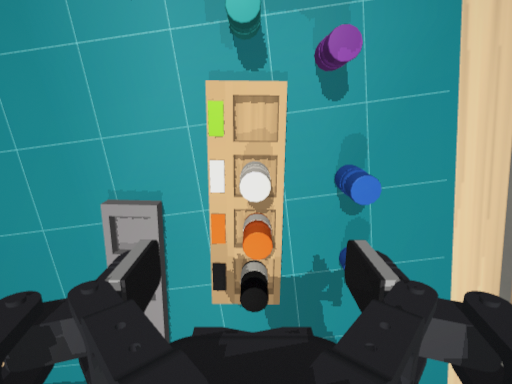

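The white cap is at (255,183), orange at (257,240) and black at (254,292). All three are now measured, with areas matching the cap model.

```bash
python3 -m pendant '[[[-0.001,0.002,0.03,0,0,0,0],[0,0,0.035,0,0,0,0],[0,0,0.035,0,0,0,0],[0,0,0.025,0,0,0,0],[0,0,0.015,0,0,0,0],[0,0,0.009,0,0,0,0],[0,0,0,0,0,0,0.3],[0,0,0,0,0,0,0.5],[0,0,0,0,0,0,0.6],[0,0,0,0,0,0,0.7]]]' | egrep 't:|pos|force|gap'
python3 -m pendant '[[[0,0,0,0,0,0,0.8],[0,0,0,0,0,0,1],[0,0,0,0,0,0,1],[0,0,0,0,0,0,1],[0,0,0,0,0,0,1]]]' 30| egrep 't:|pos|force|gap'
```

```text
t: 11.47
ee_pos: [0.6299, 0.0884, 0.0524]
tcp_rot: [[0.134, 0.991, 0.004], [0.991, -0.134, 0.0], [0.001, 0.004, -1.0]]
force: [0.4, -0.3, 0.0]
finger_gap: 0.0388
gripper_force: 0.0
t: 11.88
ee_pos: [0.6305, 0.0891, 0.0549]
tcp_rot: [[0.134, 0.991, 0.006], [0.991, -0.134, 0.001], [0.001, 0.006, -1.0]]
force: [-3.4, -0.2, 11.2]
finger_gap: -0.0001
gripper_force: 5.7
```

```bash
python3 - <<'E'
from h import *
p=cam("wrist"); q=cam("scene"); cv2.imwrite("pics/l2.png",np.hstack([p["color"],cv2.resize(q["color"][120:312,180:366],(372,384))])[:,:,::-1][:,100:])
print(ctrl.sense())
E
```

```text
{'t': 11.9833, 'joints': array([2.00340424e+00, 2.01477665e+01, 7.50421882e+00, 7.69943667e+01,
       2.18720630e-02, 9.96873288e+01]), 'joint_velocities': array([ 0.05627498,  0.0086377 ,  0.10147729,  0.00102362,  0.06426413,
       -0.01549364]), 'joint_torque': array([-4.56820596e-01, -3.82815421e+01,  2.75974882e+01, -1.30473375e+00,
       -1.17090081e-01, -6.01502834e-03]), 'ee_pos': array([0.63046352, 0.08912143, 0.05490371]), 'tcp_rot': array([[ 1.33702408e-01,  9.91001487e-01,  6.30233473e-03],
       [ 9.91020481e-01, -1.33708802e-01,  6.02430275e-04],
       [ 1.43968692e-03,  6.16519642e-03, -9.99979959e-01]]), 'force': array([-3.55226507,  0.82783796, 11.93448754]), 'torque': array([0.07588166, 0.68971983, 0.02681126]), 'gripper_force': 5.672447285614908, 'finger_gap': -0.00039000823855359827}
```

View pics/l2.png

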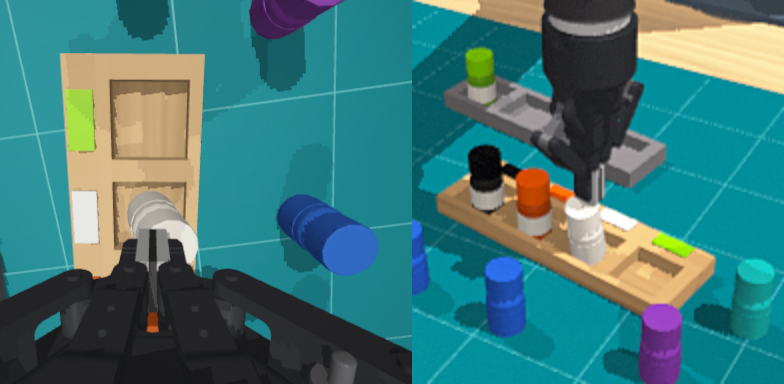

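Fingers closed to zero gap. The white jar stands to one side and was not caught. I'll open slowly and look again.

```bash
python3 -m pendant '[[[0,0,0,0,0,0,0.9],[0,0,0,0,0,0,0.8],[0,0,0,0,0,0,0.7],[0,0,0,0,0,0,0.6]]]' | egrep 't:|pos|force|gap'
python3 - <<'E'
from h import *
p=cam("wrist"); q=cam("scene"); cv2.imwrite("pics/l3.png",np.hstack([p["color"][:,100:],cv2.resize(q["color"][170:266,220:314],(376,384),interpolation=2)])[:,:,::-1])
E
python3 -m pendant '[[[0,0,0,0,0,0,0.4],[0,0,0,0,0,0,0.2],[0,0,0,0,0,0,0],[0,0,0,0,0,0,0],[0,0,0,0,0,0,0]]]' | egrep 't:|pos|force|gap'
python3 - <<'E'
from h import *
p=cam("wrist"); 
for zt in (.066,.068,.070):x,a,b=cap(p,"white",(.63,.089),zt); print(zt,x.round(4),a,round(b))
p=cam("top");x,a,b=cap(p,"white",(.63,.089)); print(x.round(4),a,round(b))
E
```

```text
t: 12.32
ee_pos: [0.629, 0.0888, 0.0506]
tcp_rot: [[0.134, 0.991, 0.002], [0.991, -0.134, 0.0], [0.0, 0.002, -1.0]]
force: [-0.8, 0.4, 1.3]
finger_gap: 0.0341
gripper_force: 0.0
t: 12.83
ee_pos: [0.6281, 0.0886, 0.0496]
tcp_rot: [[0.134, 0.991, -0.0], [0.991, -0.134, -0.0], [-0.0, -0.0, -1.0]]
force: [-0.1, 1.3, -0.4]
finger_gap: 0.0853
gripper_force: 0.0
0.066 [0.6267 0.0837] 2667 3398
0.068 [0.6269 0.0846] 2667 3490
0.07 [0.627  0.0856] 2667 3585
[0.476  0.0337] 451 335
```

View pics/l3.png

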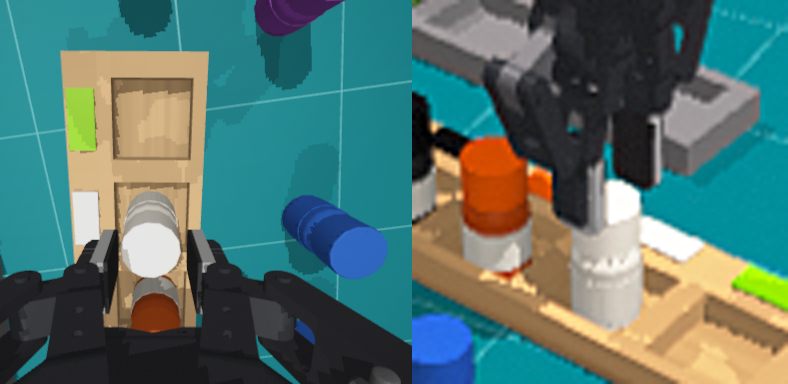

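Now the jar is upright between the pads again, cap at (152,248) in the left half. In the right half the near fingertip reaches only half-way down the cap, so the grip was too high and slid off. I'll grip 9 mm lower, still clear of the 20 mm walls.

```bash
python3 -m pendant '[[[0.002,0,0.005,0,0,0,0],[0,0,0.004,0,0,0,0],[0,0,0,0,0,0,0.3],[0,0,0,0,0,0,0.5],[0,0,0,0,0,0,0.6],[0,0,0,0,0,0,0.65],[0,0,0,0,0,0,0.7],[0,0,0,0,0,0,0.7]]]' 30 | egrep 't:|pos|force|gap'
python3 -m pendant '[[[0,0,0,0,0,0,0.8],[0,0,0,0,0,0,1],[0,0,0,0,0,0,1]]]' 30| egrep 't:|pos|force|gap'
```

```text
t: 13.6
ee_pos: [0.6288, 0.0906, 0.0412]
tcp_rot: [[0.134, 0.991, 0.001], [0.991, -0.134, 0.0], [0.0, 0.001, -1.0]]
force: [0.6, 0.3, 0.9]
finger_gap: 0.0293
gripper_force: 29.7
t: 13.85
ee_pos: [0.6288, 0.0906, 0.0412]
tcp_rot: [[0.134, 0.991, 0.001], [0.991, -0.134, -0.0], [0.0, 0.001, -1.0]]
force: [0.2, 0.1, 0.9]
finger_gap: 0.0294
gripper_force: 29.7
```

```bash
python3 -m pendant '[[[0,0,-0.01,0,0,0,1],[0,0,-0.02,0,0,0,1],[0,0,-0.03,0,0,0,1],[0,0,-0.03,0,0,0,1],[0,-0.02,-0.01,0,0,0,1],[0,-0.03,0,0,0,0,1],[0,-0.03,0,0,0,0,1],[0,-0.02,0,0,0,0,1],[0,0,0,0,0,0,1]]]' | egrep 't:|pos|force|gap'
python3 - <<'E'
from h import *
z=ctrl.sense()["ee_pos"][2]; x=held("white",z-.0352); rel(.4573,-.0872,z)
p=cam("wrist"); q=cam("scene"); cv2.imwrite("pics/l4.png",np.hstack([p["color"][:,100:],cv2.resize(q["color"][120:248,220:346],(378,384),interpolation=2)])[:,:,::-1])
E
```

```text
t: 14.6
ee_pos: [0.5252, 0.1048, 0.1413]
tcp_rot: [[0.133, 0.991, -0.003], [0.991, -0.133, 0.0], [-0.0, -0.003, -1.0]]
force: [-0.3, -0.0, -1.3]
finger_gap: 0.0295
gripper_force: 29.9
cap xy [0.5243 0.0986] area 2884 3900 offset tool xy [-0.0063 -0.0001]
t 14.65 pos [0.5277 0.1044 0.1414] move xyz [-1.993e-01 -4.420e-02  1.000e-04] turn z 0.0069 gap 0.0289
```

View pics/l4.png

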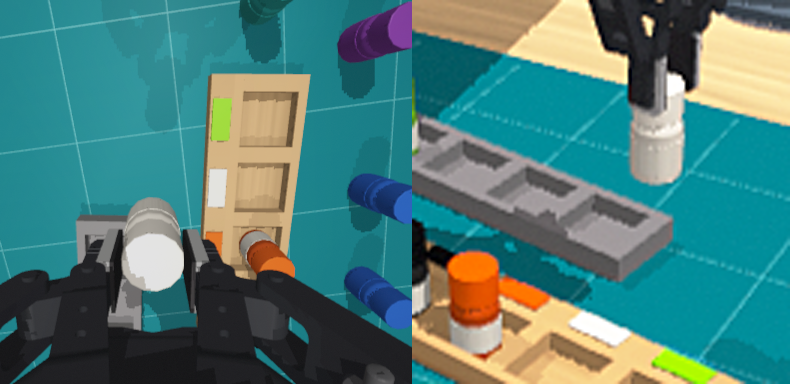

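White is held upright (cap (153,262)), about centred between the pads. On to the pocket second from the right.

```bash
python3 -m pendant '[[[-0.034,-0.01,0,0,0,0,1],[-0.034,-0.01,0,0,0,0,1],[-0.034,-0.01,0,0,0,0,1],[-0.034,-0.01,0,0,0,0,1],[-0.033,-0.004,0,0,0,0,1],[-0.02,0,0,0,0,0,1],[-0.01,0,0,0,0,0,1],[0,0,0.02,0,0,0,1],[0,0,0.02,0,0,0,1],[0,0,0,0,0,0,1]]]' | egrep 't:|pos|force|gap'
python3 -c "
from h import *
rel(.4573,-.0872,.0412)
z=ctrl.sense()['ee_pos'][2];held('white',z-.0352)"
```

```text
t: 15.58
ee_pos: [0.4573, -0.0866, 0.097]
tcp_rot: [[0.135, 0.991, -0.006], [0.991, -0.135, 0.003], [0.002, -0.007, -1.0]]
force: [-0.3, 0.7, -2.2]
finger_gap: 0.0291
gripper_force: 30.0
t 15.58 pos [ 0.4573 -0.0866  0.097 ] move xyz [-0.0007  0.0005  0.0558] turn z 0.0053 gap 0.0291
cap xy [ 0.4564 -0.087 ] area 3957 3915 offset tool xy [-0.0005 -0.0008]
```

```bash
python3 -m pendant '[[[0,0,0.02,0,0,0,1],[0,0,0.018,0,0,0,1],[0,0,0.01,0,0,0,1],[0,0,0.006,0,0,0,1],[0,0,0,0,0,0,1],[0,0,0,0,0,0,1]]]' | egrep 't:|pos|force|gap'
python3 -m pendant '[[[0,0,0.001,0,0,0,1],[0,0,0,0,0,0,1]]]'| egrep 't:|pos|force|gap'
```

```text
t: 16.13
ee_pos: [0.4597, -0.0872, 0.0475]
tcp_rot: [[0.134, 0.991, 0.001], [0.991, -0.134, -0.0], [-0.0, 0.001, -1.0]]
force: [-0.6, 0.2, -0.4]
finger_gap: 0.0294
gripper_force: 30.0
t: 16.3
ee_pos: [0.4601, -0.0875, 0.047]
tcp_rot: [[0.134, 0.991, 0.002], [0.991, -0.134, -0.001], [-0.0, 0.002, -1.0]]
force: [0.1, 0.1, -1.2]
finger_gap: 0.0293
gripper_force: 30.0
```

```bash
python3 -m pendant '[[[0,-0.001,0.002,0,0,0,1],[0,0,0.001,0,0,0,1],[0,0,0.001,0,0,0,1],[0,0,0,0,0,0,1]]]' | egrep 'pos|force'
python3 -m pendant '[[[0,0,0.0015,0,0,0,1],[0,0,0,0,0,0,1]]]'| egrep 'pos|force'
python3 -m pendant '[[[0,0,0.0007,0,0,0,1],[0,0,0,0,0,0,1]]]'| egrep 'pos|force'
```

```text
ee_pos: [0.458, -0.0871, 0.0417]
force: [-0.2, 0.3, -0.5]
gripper_force: 30.0
ee_pos: [0.4583, -0.0873, 0.0411]
force: [-0.7, 1.0, 2.9]
gripper_force: 30.3
ee_pos: [0.4583, -0.0873, 0.0411]
force: [-3.3, 0.1, 7.4]
gripper_force: 30.6
```

```bash
python3 -m pendant '[[[0,0,0,0,0,0,0.6],[0,0,0,0,0,0,0.4],[0,0,0,0,0,0,0.2],[0,0,0,0,0,0,0.1],[0,0,0,0,0,0,0],[0,0,-0.02,0,0,0,0],[0,0,-0.035,0,0,0,0],[0,0,-0.035,0,0,0,0],[0.01,0.01,-0.035,0,0,0,0],[0.02,0.02,-0.02,0,0,0,0]]]' | egrep 't:|pos|force'
python3 -m pendant '[[[0.022,0.024,0,0,0,0,0],[0.022,0.024,0,0,0,0,0],[0.022,0.024,0,0,0,0,0],[0.022,0.024,0,0,0,0,0],[0.02,0.022,0,0,0,0,0],[0,0,0,0,0,0,0],[0,0,0,0,0,0,0]]]' | egrep 't:|pos|force'
python3 - <<'E'
from h import *
p=cam("top")
for n,g in(("white",(.458,-.087)),("green",(.449,-.15))): x,a,b=cap(p,n,g); print(n,x.round(4),a,round(b))
p=cam("wrist")
for n,g in(("orange",(.6229,.0292)),("black",(.6111,-.0306))): x,a,b=cap(p,n,g); print(n,x.round(4),a,round(b))
rel(.6225,.0292,.0405)
E
```

```text
t: 17.8
ee_pos: [0.4924, -0.0629, 0.1892]
tcp_rot: [[0.137, 0.991, 0.005], [0.991, -0.137, -0.003], [-0.002, 0.005, -1.0]]
force: [1.5, -0.7, 0.5]
gripper_force: 0.0
t: 18.38
ee_pos: [0.6236, 0.0307, 0.1826]
tcp_rot: [[0.132, 0.991, -0.003], [0.991, -0.132, -0.0], [-0.0, -0.003, -1.0]]
force: [0.3, 0.2, 0.1]
gripper_force: 0.0
white [0.492  0.2635] 225 419Traceback (most recent call last):
  File "<stdin>", line 3, in <module>
  File "h.py", line 25, in cap
    k=[i for i in range(1,n) if st[i,4]>60]; i=min(k,key=lambda i:np.hypot(*(ce[i]-g)))
                                               ~~~^^^^^^^^^^^^^^^^^^^^^^^^^^^^^^^^^^^^^
ValueError: min() iterable argument is empty
```

```bash
python3 - <<'E'
from h import *
p=cam("wrist")
for n,g in(("orange",(.6229,.0292)),("black",(.6111,-.0306))): x,a,b=cap(p,n,g); print(n,x.round(4),a,round(b))
rel(.6225,.0295,.0405)
E
```

```text
orange [0.6223 0.0272] 964 988
black [ 0.6111 -0.0318] 996 976
t 18.48 pos [0.6227 0.0295 0.1843] move xyz [ 0.000e+00 -1.000e-04  1.438e-01] turn z 0.006 gap 0.0851
```

```bash
python3 -m pendant '[[[-0.001,0,0.03,0,0,0,0],[0,0,0.035,0,0,0,0],[0,0,0.035,0,0,0,0],[0,0,0.025,0,0,0,0],[0,0,0.012,0,0,0,0],[0,0,0.005,0,0,0,0],[0,0,0,0,0,0,0],[0,0,0,0,0,0,0]]]' | egrep 't:|pos|force'
```

```text
t: 19.15
ee_pos: [0.6243, 0.0283, 0.0449]
tcp_rot: [[0.135, 0.991, 0.003], [0.991, -0.135, -0.0], [0.0, 0.003, -1.0]]
force: [0.5, 0.0, 0.2]
gripper_force: 0.0
```

```bash
python3 -m pendant '[[[0,0,0.004,0,0,0,0],[0,0,0,0,0,0,0.3],[0,0,0,0,0,0,0.5],[0,0,0,0,0,0,0.6],[0,0,0,0,0,0,0.65],[0,0,0,0,0,0,0.7],[0,0,0,0,0,0,0.8],[0,0,0,0,0,0,1],[0,0,0,0,0,0,1]]]' 30 | egrep 't:|pos|force|gap'
```

```text
t: 19.9
ee_pos: [0.6235, 0.0288, 0.0392]
tcp_rot: [[0.134, 0.991, 0.001], [0.991, -0.134, -0.0], [0.0, 0.001, -1.0]]
force: [0.1, -0.3, 3.1]
finger_gap: 0.0295
gripper_force: 29.7
```

```bash
python3 -m pendant '[[[0,0,-0.01,0,0,0,1],[0,0,-0.02,0,0,0,1],[0,0,-0.03,0,0,0,1],[0,0,-0.03,0,0,0,1],[-0.005,-0.02,-0.01,0,0,0,1],[-0.015,-0.035,0,0,0,0,1],[-0.02,-0.035,0,0,0,0,1],[-0.02,-0.035,0,0,0,0,1],[-0.015,-0.02,0,0,0,0,1],[0,-0.003,0,0,0,0,1]]]' | egrep 't:|pos|force|gap'
python3 -m pendant '[[[0,0,0,0,0,0,1],[0,0,0,0,0,0,1]]]' | egrep 't:|pos|force|gap'
python3 -c "
from h import *
rel(.4669,-.026,.0392)
z=ctrl.sense()['ee_pos'][2];held('orange',z-.0332)
p=cam('scene'); q=cam('wrist'); cv2.imwrite('pics/l5.png',np.hstack([q['color'][:,100:],cv2.resize(p['color'][100:228,180:306],(378,384),interpolation=2)])[:,:,::-1])"
```

```text
t: 20.73
ee_pos: [0.4623, -0.027, 0.1385]
tcp_rot: [[0.137, 0.991, -0.003], [0.991, -0.137, -0.001], [-0.001, -0.003, -1.0]]
force: [0.9, 0.1, -0.9]
finger_gap: 0.0297
gripper_force: 30.0
t: 20.9
ee_pos: [0.4672, -0.0256, 0.1391]
tcp_rot: [[0.134, 0.991, 0.002], [0.991, -0.134, 0.0], [0.0, 0.002, -1.0]]
force: [0.8, -0.5, -0.4]
finger_gap: 0.0295
gripper_force: 30.0
t 20.9 pos [ 0.4672 -0.0256  0.1391] move xyz [-0.0004 -0.0004  0.0999] turn z 0.0057 gap 0.0295
cap xy [ 0.4684 -0.0232] area 2643 4037 offset tool xy [0.0026 0.0008]
```

View pics/l5.png

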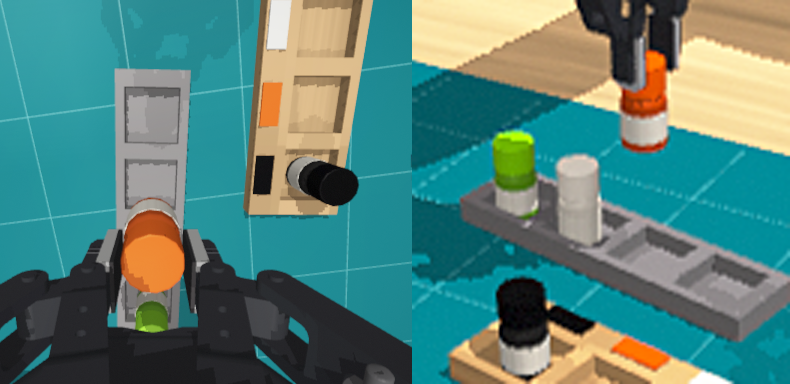

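Orange is held upright (cap (152,263)), and green and white stand in the two right pockets. Lowering into the second pocket from the left.

```bash
python3 -m pendant '[[[0,0,0.025,0,0,0,1],[0,0,0.03,0,0,0,1],[0,0,0.02,0,0,0,1],[0,0,0.01,0,0,0,1],[0,0,0.008,0,0,0,1],[0,0,0.002,0,0,0,1],[0,0,0,0,0,0,1],[0,0,0,0,0,0,1]]]' | egrep 't:|pos|force|gap'
python3 -m pendant '[[[0,0,0.001,0,0,0,1],[0,0,0.001,0,0,0,1],[0,0,0,0,0,0,1]]]'| egrep 'pos|force'
```

```text
t: 21.72
ee_pos: [0.4677, -0.0258, 0.0449]
tcp_rot: [[0.134, 0.991, 0.002], [0.991, -0.134, -0.0], [-0.0, 0.002, -1.0]]
force: [-0.6, 1.1, -0.7]
finger_gap: 0.0292
gripper_force: 30.0
ee_pos: [0.4671, -0.0258, 0.0423]
force: [0.6, 0.8, -1.1]
gripper_force: 30.0
```

```bash
python3 -m pendant '[[[0,0,0.001,0,0,0,1],[0,0,0.001,0,0,0,1],[0,0,0,0,0,0,1]]]'| egrep 'pos|force'
python3 -m pendant '[[[0,0,0.001,0,0,0,1],[0,0,0,0,0,0,1]]]'| egrep 'pos|force'
python3 -m pendant '[[[0,0,0.0007,0,0,0,1],[0,0,0,0,0,0,1]]]'| egrep 'pos|force'
```

```text
ee_pos: [0.4663, -0.0257, 0.0395]
force: [0.2, -0.2, -1.7]
gripper_force: 30.0
ee_pos: [0.4665, -0.0257, 0.0391]
force: [-0.9, 0.5, 3.4]
gripper_force: 30.3
ee_pos: [0.4665, -0.0257, 0.0391]
force: [-3.6, 0.4, 6.3]
gripper_force: 30.7
```

```bash
python3 -m pendant '[[[0,0,0,0,0,0,0.6],[0,0,0,0,0,0,0.4],[0,0,0,0,0,0,0.2],[0,0,0,0,0,0,0.1],[0,0,0,0,0,0,0],[0,0,-0.02,0,0,0,0],[0,0,-0.035,0,0,0,0],[0,0,-0.035,0,0,0,0],[0.002,0.015,-0.03,0,0,0,0],[0.002,0.025,-0.02,0,0,0,0]]]' | egrep 't:|pos|force'
python3 -m pendant '[[[0.002,0.03,0,0,0,0,0],[0.002,0.03,0,0,0,0,0],[0.003,0.03,0,0,0,0,0],[0.003,0.014,0,0,0,0,0],[0,0,0,0,0,0,0],[0,0,0,0,0,0,0]]]' | egrep 't:|pos|force'
python3 - <<'E'
from h import *
p=cam("wrist"); x,a,b=cap(p,"black",(.6111,-.031)); print(x.round(4),a,round(b))
rel(x[0],x[1]+.0005,.0395)
E
```

```text
t: 23.38
ee_pos: [0.5069, -0.027, 0.182]
tcp_rot: [[0.134, 0.991, 0.004], [0.991, -0.134, -0.001], [-0.0, 0.004, -1.0]]
force: [1.5, -0.6, -0.0]
gripper_force: 0.0
t: 23.88
ee_pos: [0.6109, -0.0311, 0.1769]
tcp_rot: [[0.134, 0.991, -0.002], [0.991, -0.134, 0.0], [-0.0, -0.002, -1.0]]
force: [-0.2, 0.5, -0.3]
gripper_force: 0.0
[ 0.6109 -0.0332] 999 1035
t 23.93 pos [ 0.6104 -0.031   0.1773] move xyz [-0.0015  0.001   0.1378] turn z 0.0061 gap 0.0854
```

```bash
python3 -m pendant '[[[-0.001,0,0.03,0,0,0,0],[0,0,0.035,0,0,0,0],[0,0,0.035,0,0,0,0],[0,0,0.02,0,0,0,0],[0,0,0.012,0,0,0,0],[0,0,0.005,0,0,0,0],[0,0,0,0,0,0,0],[0,0,0,0,0,0,0]]]' | egrep 't:|pos|force'
python3 -m pendant '[[[0,0,0,0,0,0,0.3],[0,0,0,0,0,0,0.5],[0,0,0,0,0,0,0.6],[0,0,0,0,0,0,0.65],[0,0,0,0,0,0,0.7],[0,0,0,0,0,0,0.8],[0,0,0,0,0,0,1],[0,0,0,0,0,0,1]]]' 30 | egrep 't:|pos|force|gap'
```

```text
t: 24.6
ee_pos: [0.6117, -0.0323, 0.0428]
tcp_rot: [[0.134, 0.991, 0.003], [0.991, -0.134, -0.0], [-0.0, 0.003, -1.0]]
force: [-0.0, -0.0, 0.2]
gripper_force: 0.0
t: 25.27
ee_pos: [0.6116, -0.0322, 0.0419]
tcp_rot: [[0.134, 0.991, 0.002], [0.991, -0.134, -0.0], [-0.0, 0.002, -1.0]]
force: [-0.2, 0.3, 4.9]
finger_gap: 0.0297
gripper_force: 29.8
```

```bash
python3 -m pendant '[[[0,0,-0.01,0,0,0,1],[0,0,-0.02,0,0,0,1],[0,0,-0.03,0,0,0,1],[0,0,-0.03,0,0,0,1],[0.005,-0.02,-0.01,0,0,0,1],[0.01,-0.035,0,0,0,0,1],[0.015,-0.035,0,0,0,0,1],[0.01,-0.03,0,0,0,0,1],[0.009,-0.018,0,0,0,0,1],[0,-0.005,0,0,0,0,1]]]' | egrep 't:|pos|force|gap'
python3 -m pendant '[[[0,0,0,0,0,0,1],[0,0,0,0,0,0,1]]]' | egrep 't:|pos|force|gap'
python3 -c "
from h import *
rel(.4765,.0353,.0419)
p=cam('scene'); q=cam('wrist'); cv2.imwrite('pics/l6.png',np.hstack([q['color'][:,100:],cv2.resize(p['color'][100:228,180:306],(378,384),interpolation=2)])[:,:,::-1])"
```

```text
t: 26.1
ee_pos: [0.4726, 0.0375, 0.1408]
tcp_rot: [[0.132, 0.991, -0.002], [0.991, -0.132, 0.001], [0.001, -0.003, -1.0]]
force: [0.7, -0.2, 0.2]
finger_gap: 0.0293
gripper_force: 29.8
t: 26.27
ee_pos: [0.4764, 0.0353, 0.141]
tcp_rot: [[0.134, 0.991, 0.001], [0.991, -0.134, -0.0], [-0.0, 0.001, -1.0]]
force: [0.6, -0.6, -0.9]
finger_gap: 0.0295
gripper_force: 29.8
t 26.27 pos [0.4764 0.0353 0.141 ] move xyz [0.0001 0.     0.0991] turn z 0.006 gap 0.0295
```

View pics/l6.png

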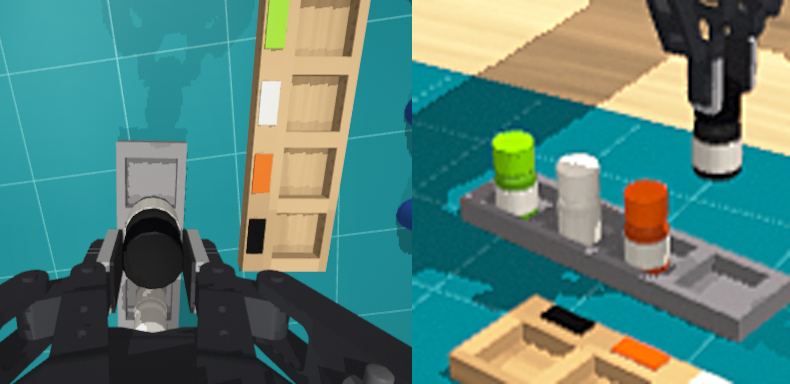

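Black is held upright (cap (152,250)), and green, white and orange stand upright in the caddy. Lowering into the leftmost pocket.

```bash
python3 -m pendant '[[[0,0,0.025,0,0,0,1],[0,0,0.03,0,0,0,1],[0,0,0.02,0,0,0,1],[0,0,0.01,0,0,0,1],[0,0,0.008,0,0,0,1],[0,0,0.002,0,0,0,1],[0,0,0,0,0,0,1],[0,0,0,0,0,0,1]]]' | egrep 't:|pos|force|gap'
python3 -m pendant '[[[0,0,0.001,0,0,0,1],[0,0,0.001,0,0,0,1],[0,0,0,0,0,0,1]]]'| egrep 'pos|force'
```

```text
t: 27.03
ee_pos: [0.4771, 0.0354, 0.0472]
tcp_rot: [[0.134, 0.991, 0.002], [0.991, -0.134, -0.0], [0.0, 0.002, -1.0]]
force: [0.1, 0.1, 0.4]
finger_gap: 0.0291
gripper_force: 29.9
ee_pos: [0.4764, 0.0356, 0.0446]
force: [-0.1, 0.0, -0.1]
gripper_force: 29.9
```

```bash
python3 -m pendant '[[[0,0,0.001,0,0,0,1],[0,0,0.001,0,0,0,1],[0,0,0,0,0,0,1]]]'| egrep 'pos|force'
python3 -m pendant '[[[0,0,0.0007,0,0,0,1],[0,0,0,0,0,0,1]]]'| egrep 'pos|force'
python3 -m pendant '[[[0,0,0.0007,0,0,0,1],[0,0,0,0,0,0,1]]]'| egrep 'pos|force'
```

```text
ee_pos: [0.4758, 0.0356, 0.0419]
force: [0.1, 0.6, -0.7]
gripper_force: 29.9
ee_pos: [0.4759, 0.0356, 0.0419]
force: [-1.0, -0.6, 3.1]
gripper_force: 30.2
ee_pos: [0.476, 0.0357, 0.0419]
force: [-2.6, 0.0, 6.8]
gripper_force: 30.5
```

```bash
python3 -m pendant '[[[0,0,0,0,0,0,0.6],[0,0,0,0,0,0,0.4],[0,0,0,0,0,0,0.2],[0,0,0,0,0,0,0.1],[0,0,0,0,0,0,0],[0,0,-0.02,0,0,0,0],[0,0,-0.035,0,0,0,0],[0,0,-0.035,0,0,0,0],[0,0,-0.03,0,0,0,0],[0,0,-0.03,0,0,0,0]]]' | egrep 't:|pos|force'
python3 -m pendant '[[[0.035,0,0,0,0,0,0],[0.035,0,0,0,0,0,0],[0.035,0,0,0,0,0,0],[0.035,0,0,0,0,0,0],[0.035,0,0,0,0,0,0],[0,0,0,0,0,0,0]]]' | egrep 't:|pos|force'
python3 - <<'E'
from h import *
p=cam("top"); q=cam("scene")
cv2.imwrite("pics/end.png",np.hstack([cv2.resize(p["color"][195:315,205:420],(430,240)),cv2.resize(q["color"][130:230,160:310],(360,240))])[:,:,::-1])
for n,g in(("green",(.449,-.15)),("white",(.458,-.087)),("orange",(.467,-.026)),("black",(.476,.0355))):
    try: x,a,b=cap(p,n,g); print(n,x.round(4),a,round(b))
    except Exception as e: print(n,e)
E
```

```text
t: 28.7
ee_pos: [0.4757, 0.0356, 0.1921]
tcp_rot: [[0.134, 0.991, 0.0], [0.991, -0.134, -0.0], [0.0, 0.0, -1.0]]
force: [-0.1, 0.2, 0.2]
gripper_force: 0.0
t: 29.2
ee_pos: [0.4992, 0.2145, 0.1896]
tcp_rot: [[0.128, 0.992, -0.0], [0.992, -0.128, 0.003], [0.003, -0.001, -1.0]]
force: [-0.0, -0.7, 0.1]
gripper_force: 0.0
green [ 0.4498 -0.1525] 427 423
white [ 0.4576 -0.0933] 317 390
orange [ 0.4686 -0.0314] 208 356
black [0.5184 0.3305] 6095 439
```

View pics/end.png

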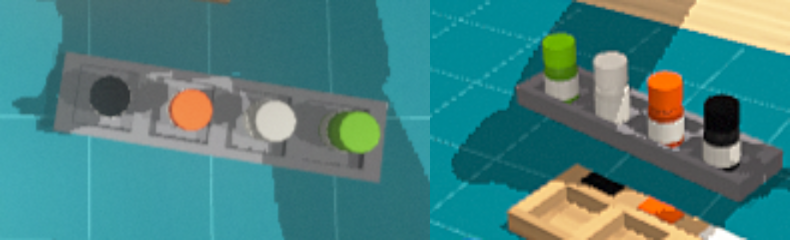

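The end picture shows all four jars upright in the caddy: black (110,96), orange (191,109), white (275,121) and green (353,131), left to right. The order is reversed from the rack's green, white, orange, black, and the gripper is clear.

```bash
python3 -c "
from cell import ctrl
print(ctrl.close_job())"
```

```text
the job is handed in; nothing more can be done
None
```

I moved all four jars into the caddy in reverse order (black, orange, white, green from the left), all standing upright in their pockets, and handed the job in at about 29 s; the first grip on the white jar slipped, so I re-gripped it lower.

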